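# Clip the eyelet punch into its rack

## Task

Put the loose steel punch away in the empty row of the rack: snap it sideways into both spring clips, fully home and with its tip still outside the black tip guard, then slide it along in the clips, tip first into the guard, until you feel the tip come to rest on the plug inside. Press gently, so that neither clips nor cutting tip are rammed, let go of it there, and leave everything else on the bench where it is.

Things in the scene. Friction and masses are not known exactly. Their poses are not given: they have to be found in the camera images.
- punch: Loose steel punch, 220 mm long, 0.3 kg, lying on the green punching board. Origin on its axis, mid of its dark eight-sided grip (40 mm long, 20 mm across flats, flats left and right as it lies). x: along the axis to the cutting tip, z up as it lies. Round necks, 16 mm thick, from 20 to 84 mm both sides of the origin; striking head 20 mm thick to x = -104 mm; 9 mm tip.
- tip (a point): End of the punch's 9 mm tip, on its axis, 116 mm from the punch's origin.
- rack: Pale wooden rack screwed to the bench, 306 by 140 by 16 mm. Origin in the middle of its underside, x along its two rows towards the black tip guards, z up. The row at y = +36 mm is empty; the row at y = -36 mm holds a like punch with a brass grip, already stowed and fixed.
- seat (a point): On the axis of the empty row, midway between its two clips, 42 mm above the bench, 26 mm above the rack's board, axes as the rack's. The punch's axis lies on this line when it is home. The board is clear between the clips. The punch's grip cannot enter a clip: its origin must be within 26 mm of this point along x.
- clip_front (a point): Axis of the C-shaped spring clip nearer the guard, 52 mm in x from seat; open upwards, 10 mm long in x, top 14 mm above this point, lips 21 mm apart at the top, 12 mm at the throat. A neck on the lips first touches with its axis 11 mm above this point, needs about 5 to 7 N a clip to go in, then snaps home on the foot; home, the punch slides in the two clips with about 5 to 9 N.
- clip_rear (a point): The same on the other clip, at x = -52 mm from seat.
- mouth (a point): Centre of the mouth of the empty row's tip guard, on the row's axis, 116 mm in x from seat, axes as the rack's.
- guard: Tip guard of the empty row: black tube, 26 mm outside, 15 mm bore, 36 mm long from its mouth, fixed to the rack (origin as the rack's). Inside is a firm leather plug, packed down by use: its face lies 5 to 22 mm behind the mouth, out of sight and different each time. The cutting tip should meet it lightly but surely, with 3 to 10 N.
- dish: Copper dish of rivets, 110 mm across, 24 mm high. Origin under its middle. To be left alone.
- glue: Glue jar with red cap, 64 mm across, 95 mm high. Origin under its middle. To be left alone.
- tin: Round aluminium tin, 84 mm across, 36 mm high. Origin under its middle. To be left alone.
- last: Pale birch shoe last, 250 mm long along its x, 80 mm wide, 94 mm high. Origin under its middle. To be left alone.
- mallet: Mallet with wooden head, 48 mm by 90 mm along its y, handle 150 mm long towards -x. Origin under its head. To be left alone.
- anvil: Small steel setting anvil, 48 mm across, 32 mm high. Origin under its middle. To be left alone.
- awl: Awl, 163 mm long, wooden handle towards -x. Origin under its middle. To be left alone.
Mind the look-alikes: they are no part of the job. Of the things that look like the punch, the middle-sized one is meant.

How it is judged:
By the outcome, as a careful person would: the job done as asked, in the order asked, and still so for the second after the job is handed in, with the robot touching nothing.
It also fails if it takes over 72 s, if anything falls off the work surface, if the arm or the gripper's body presses on something with over 40 N, if the wrist force passes 120 N, or if a joint passes its speed limit or range.

## Robot

A 7-joint arm with a two-finger parallel gripper is mounted at the origin on the work surface. World frame = base frame: x ahead of the robot, y to its left, z up, the work surface at z = 0. Lengths are in m, angles in rad, forces in N, time in s.
With the tool pointing down it reaches from about 0.4 to 0.875 m from the base axis. Payload 6.5 kg.
Tool frame: the origin (TCP) lies at the very end of the fingers, on their centre line; the grasp point (between the pads) lies 19 mm behind it (manip.hold_point_z is the distance from the TCP to the grasp point, in m); z points along the fingers, y is the line along which they close (so a half turn about z gives the same grasp; the last joint's range is limited). The gripper opens to 85 mm and grips with 20 to 120 N. Pads are 22 mm wide; open, the fingers measure 114 mm over their backs; the gripper's body (76 mm by 85 mm) begins 54 mm behind the grasp point. The pads swing forward as they close: fully open they stand 13 mm farther back than shut.
Start: joints at [-1.385, 0.536, -0.004, 1.538, 0.003, 1.067, -0.071], TCP at [0.162, 0.629, 0.231] pointing down, gripper open.
Joint ranges: [-2.7, 2.7], [-0.37, 2.16], [-1.27, 1.26], [0.24, 2.4], [-1.31, 4.45], [0.19, 1.91], [-2.76, 2.76]. Speed limits (rad/s): [2.39, 2.39, 3.14, 3.14, 3.14, 3.14, 3.14].

## Interface

Orientations are given as [roll, pitch, yaw] about the fixed x, y, z axes, in that order (R = Rz(yaw) Ry(pitch) Rx(roll)).
In Python, from rig import manip, viewer gives the robot as it stands. The module is installed in compiled form; this text tells all that it offers.
- The arm moves only by the shell command python3 -m handwheel 'ROWS' [FORCE]. ROWS is JSON, a list of rows, each a list of 3 entries, a list of its own where there are three numbers: the opening, from 0 (shut) to 1 (fully open), then the shift along the tool's x, y, z scaled (see below), then the turn about the tool's z scaled (see below). In form: [[gripper, [tx, ty, tz], twist], ...]. A call has exactly 5 rows; each row shifts and turns the commanded pose from where the row before left it, along the tool's axes as they then stand; what a row does not reach is not made up. The controller multiplies each number of a shift by 300 mm and each number of a turn by 6 degrees. A row lasts 1/12 s, in which the tool goes at most 41.7 mm and 7.16 degrees, less where a joint would pass 70% of its speed; a pose out of reach is approached as far as the arm can. A call with a number of a shift or a turn outside -1 to 1 is refused whole. A call with a gripper value outside its range is refused whole. The fingers move at their own pace and stop on an object; FORCE is the grip in N (left out, the last holds). Time passes only in rows, so rows that do not move let the fingers close, or fill a call up. It gives the time, the measured TCP pose, the force, the opening and the grip force at its end, in the units of the state.
- manip.state(): the state, without advancing time (a new reading comes with each control period).
- viewer.camera(name): name is "scene" or "top"; returns (picture, depth): 420x560x3 uint8, red, green, blue; 420x560 float32, m along the optical axis (not along the pixel's ray), 0 where there is no reading.
- viewer.calibration(name): a dict with "fov_y" (degrees; the focal length in pixels is half the picture's height over the tangent of half this angle, whatever the lens; pixels are square), "cx", "cy" (the principal point, pixels), "k1" (the pictures are not rectified: a ray, as slopes to the right and down, at radius r is drawn at 1 + k1 r^2 times it, then the intrinsics apply), "R" (3x3) and "t" (3): a world point X has camera coordinates R X + t. Camera axes: x right, y down, z forward; pixel columns grow to the right and rows downward; lengths in m; the calibration is good to about 2 mm. A picture is of the moment at which its call begins. calibration takes no time and is no camera call.
- manip.job_done(): hands the job in; it is judged then, once.
The state is a dict: "clock": time; "q": joint angles; "joint_velocities": joint speeds; "effort": joint torques, N m; "position": TCP position; "ee_rot": TCP orientation; "contact_force": force on the tool from outside, world axes, zero at the start; "wrist_torque": the same for the moment, N m; "gripper_width": opening from 0.0 (shut) to 1.0 (fully open); "gripper_force": force on a finger pad.
Only numpy, scipy, OpenCV 4.12 (cv2) and the standard library are available. Lean on these libraries where they do the work, as an engineer would, in place of code of your own. Each camera call takes 0.05 s, during which the arm holds its last target. There are 200 camera calls.

## Working session

There is one attempt and no reset: what is moved stays moved. The work goes in short steps, Python scripts to look and compute and a shell command to move; the robot and the scene stay as the last step left them, time stands still between calls to the robot, and variables do not carry over. Pictures are saved under pics/ and viewed, at most 10 in all, crops included, and the job is handed in when it is done.

```bash
mkdir -p pics; cat > h.py <<'E'
import numpy as np, cv2
from rig import manip, viewer
def grab(n,tag):
    p,d=viewer.camera(n); np.savez(f'pics/{tag}.npz',p=p,d=d); cv2.imwrite(f'pics/{tag}.png',p[:,:,::-1]); return p,d
def ray(n,u,v):
    c=viewer.calibration(n); f=210/np.tan(np.radians(c['fov_y']/2))
    x,y=(u-c['cx'])/f,(v-c['cy'])/f; a,b=x,y
    for _ in range(30):
        s=1+c['k1']*(a*a+b*b); a,b=x/s,y/s
    R=np.array(c['R']);t=np.array(c['t'])
    return -R.T@t, R.T@np.array([a,b,1.])
def atz(n,u,v,z):
    o,d=ray(n,u,v); return o+d*(z-o[2])/d[2]
def proj(n,X):
    c=viewer.calibration(n); f=210/np.tan(np.radians(c['fov_y']/2))
    p=np.array(c['R'])@np.array(X)+np.array(c['t']);a,b=p[:2]/p[2];s=1+c['k1']*(a*a+b*b)
    return c['cx']+f*a*s,c['cy']+f*b*s
def dep(n,d,u,v):
    o,r=ray(n,u,v); return o+r*d[int(v),int(u)]
E
python3 - <<'E'
from h import *
np.set_printoptions(precision=4,suppress=True)
for n in('scene','top'):
    grab(n,n+'0');c=viewer.calibration(n);print(n,c['fov_y'],c['k1'],-np.array(c['R']).T@np.array(c['t']))
print(manip.state())
E
```

```text
scene 51.09931200711116 -0.10457316894135067 [ 1.2739 -0.5625  0.824 ]
top 56.16955680050816 -0.025280357810394342 [0.3311 0.0453 1.1903]
{'clock': 0.1, 'q': array([-1.3852,  0.5371, -0.0045,  1.5387,  0.0026,  1.0673, -0.0712]), 'joint_velocities': array([-0.    , -0.0033, -0.0016, -0.0017, -0.0023,  0.0004, -0.0003]), 'effort': array([  0.0023, -58.4566,   1.0516, -25.9775,   0.0126,   0.0046,
        -0.    ]), 'position': array([0.1618, 0.629 , 0.2305]), 'ee_rot': array([-3.14  ,  0.0001,  2.8899]), 'contact_force': array([-0.8153,  0.437 ,  0.8533]), 'wrist_torque': array([ 0.0005, -0.0073,  0.0393]), 'gripper_force': 0.0, 'gripper_width': 1.0024486694140968}
```

View pics/top0.png

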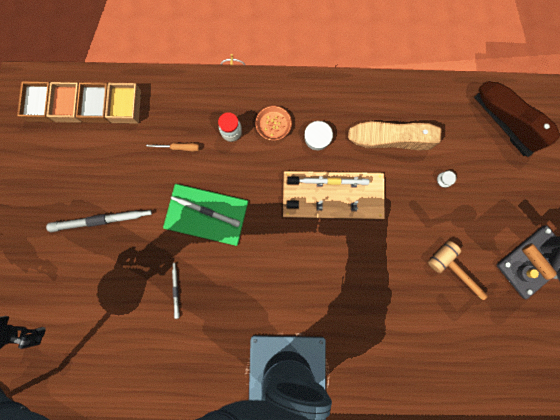

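View pics/scene0.png

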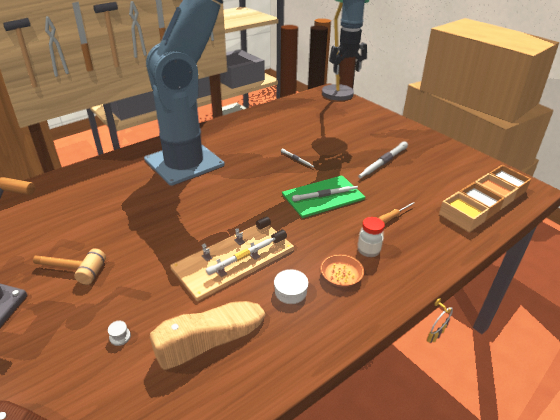

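The look-alikes in the top picture are:
- the large punch at (98,221)
- the middle one on the green board at (205,211)
- the small one at (176,290)
- the stowed brass-grip punch at (335,181)

I choose the one on the green board. The rack is at (333,195), with its guards at the left end and the empty row at the bottom (v≈205).

```bash
python3 - <<'E'
from h import *
p=cv2.imread('pics/top0.png')
a=cv2.resize(p[175:255,155:255],None,fx=6,fy=6,interpolation=cv2.INTER_CUBIC)
b=cv2.resize(p[165:225,275:390],None,fx=6,fy=6,interpolation=cv2.INTER_CUBIC)
cv2.imwrite('pics/c1.png',a);cv2.imwrite('pics/c2.png',b)
E
```

```text
(no output)
```

View pics/c1.png

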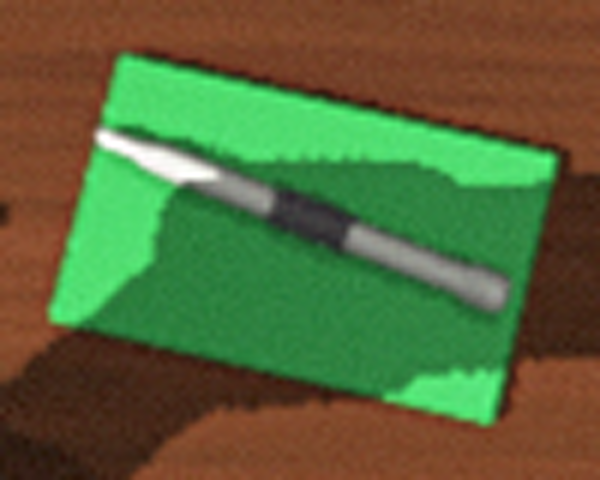

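View pics/c2.png

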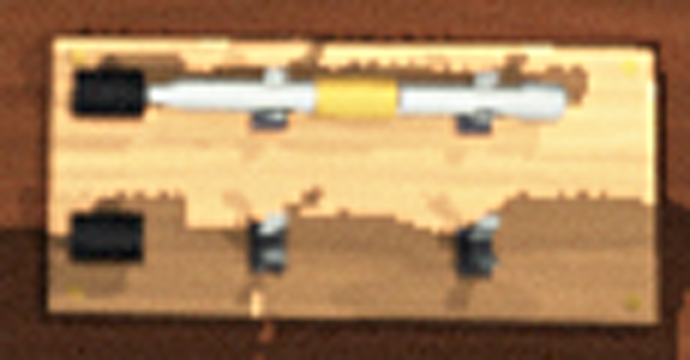

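The crops show the punch with its tip at crop (100,135), grip centre (311,219) and head end (503,295). They also show the rack corners, the empty row's guard mouth at (143,238) and its clips at (268,247) and (477,250).

```bash
cat > m.py <<'E'
from h import *
np.set_printoptions(precision=4,suppress=True)
d=np.load('pics/top0.npz')['d']
c1=lambda x,y:(155+x/6-.42,175+y/6-.42); c2=lambda x,y:(275+x/6-.42,165+y/6-.42)
for z in(.02,.03):
  T,G,H=[atz('top',*c1(*q),z) for q in((100,135),(311,219),(503,295))]
  print('punch',z,T,G,H,'L',np.linalg.norm(T-H),'TG',np.linalg.norm(T-G),'yaw',np.arctan2(*(T-H)[[1,0]]))
print('depth grip',dep('top',d,*c1(311,219)),'neck',dep('top',d,*c1(400,252)),'board',dep('top',d,*c1(250,300)),'bench',dep('top',d,*c1(580,80)))
C=np.array([atz('top',*c2(*q),.016) for q in((52,38),(657,45),(660,322),(48,312))])
print(C,[np.linalg.norm(C[i]-C[i-1]) for i in range(4)])
ctr=C.mean(0);ex=(C[0]+C[3]-C[1]-C[2]);ex/=np.linalg.norm(ex);yaw=np.arctan2(ex[1],ex[0])
ey=np.array([-ex[1],ex[0],0]);print('rack',ctr,'yaw',yaw)
print('y-edge yaw',np.arctan2(*((C[3]+C[2]-C[0]-C[1])[[1,0]]))-np.pi/2)
for n,q,z in(('mouth',(143,238),.045),('cf',(268,245),.05),('cr',(477,247),.05),('brassgrip',(358,97),.05),('gb',(148,94),.042)):
  w=atz('top',*c2(*q),z)-ctr;print(n,w+ctr,'local',w@ex,w@ey)
print('rackdepth',dep('top',d,*c2(350,170)))
E
python3 m.py
```

```text
punch 0.02 [0.5084 0.3565 0.02  ] [0.4683 0.2487 0.02  ] [0.4324 0.1516 0.02  ] L 0.2185133488047664 TG 0.11500947522958832 yaw 1.2159407817700971
punch 0.03 [0.5069 0.3538 0.03  ] [0.4672 0.2469 0.03  ] [0.4316 0.1507 0.03  ] L 0.21664611859980903 TG 0.11402670155841614 yaw 1.2159407817700967
depth grip [0.467  0.2467 0.0312] neck [0.4517 0.2022 0.0302] board [0.4275 0.278  0.0157] bench [0.5447 0.1176 0.0032]
[[ 0.5972  0.0209  0.016 ]
 [ 0.6008 -0.2875  0.016 ]
 [ 0.459  -0.2868  0.016 ]
 [ 0.4573  0.0203  0.016 ]] [np.float64(0.13994909256366359), np.float64(0.30840435075994566), np.float64(0.14188095718476515), np.float64(0.30705146556086255)]
rack [ 0.5286 -0.1333  0.016 ] yaw 1.5794267710271521
y-edge yaw 1.5706381283396649
mouth [ 0.4916 -0.0249  0.045 ] local 0.10863214014517665 0.03601417485159306
cf [ 0.4888 -0.0857  0.05  ] local 0.04791618622875432 0.039322882898582885
cr [ 0.4901 -0.1879  0.05  ] local -0.05430729934096942 0.03890903978822876
brassgrip [ 0.5634 -0.1296  0.05  ] local 0.0034056738634021615 -0.034814481790607914
gb [ 0.5641 -0.0266  0.042 ] local 0.10633389247482203 -0.036442694552137785
rackdepth [ 0.5322 -0.1304  0.0186]
```

```bash
A='x'
python3 -m handwheel '[[0.5,[-0.087,-0.065,0],0],[0.5,[-0.087,-0.065,0],0],[0.5,[-0.087,-0.065,0],0],[0.5,[-0.087,-0.065,0],0],[0.5,[-0.087,-0.065,0],0]]'
python3 -m handwheel '[[0.5,[-0.087,-0.065,0],0],[0.5,[-0.087,-0.065,0],0],[0.5,[-0.087,-0.065,0],0],[0.5,[-0.087,-0.065,0],0],[0.5,[-0.087,-0.065,0],0]]'
python3 -m handwheel '[[0.5,[-0.087,-0.065,0],0],[0.5,[-0.087,-0.065,0],0],[0.5,[-0.087,-0.065,0],0],[0.5,[-0.087,-0.065,0],0],[0.5,[-0.087,-0.065,0],0]]'
python3 -m handwheel '[[0.5,[0,0,0.016],0.8],[0.5,[0,0,0.016],0.8],[0.5,[0,0,0.016],0.8],[0.5,[0,0,0.016],0.8],[0.5,[0,0,0.016],0.8]]'
python3 -m handwheel '[[0.5,[0,0,0.016],0.8],[0.5,[0,0,0.016],0.8],[0.5,[0,0,0.016],0.8],[0.5,[0,0,0.016],0.8],[0.5,[0,0,0.016],0.8]]'
python3 -m handwheel '[[0.5,[0,0,0.016],0.8],[0.5,[0,0,0.016],0.8],[0.5,[0,0,0.016],0.8],[0.5,[0,0,0.016],0.8],[0.5,[0,0,0.016],0.8]]'
python3 -m handwheel '[[0.5,[0,0,0.016],0.8],[0.5,[0,0,0.016],0.8],[0.5,[0,0,0.016],0.8],[0.5,[0,0,0.016],0.8],[0.5,[0,0,0.016],0.8]]'
```

```text
clock: 0.52
position: [0.2647, 0.5009, 0.2309]
ee_rot: [-3.141, -0.0, 2.89]
contact_force: [1.4, 0.7, 0.4]
gripper_width: 0.5
gripper_force: 0.0
clock: 0.93
position: [0.3667, 0.374, 0.2311]
ee_rot: [-3.141, -0.0, 2.89]
contact_force: [0.8, 0.5, 0.2]
gripper_width: 0.497
gripper_force: 0.0
clock: 1.35
position: [0.4688, 0.2472, 0.2311]
ee_rot: [-3.141, -0.0, 2.89]
contact_force: [-0.4, -0.0, -0.4]
gripper_width: 0.496
gripper_force: 0.0
clock: 1.77
position: [0.468, 0.2484, 0.2068]
ee_rot: [-3.141, -0.0, 2.467]
contact_force: [-0.4, -0.0, 0.4]
gripper_width: 0.502
gripper_force: 0.0
clock: 2.18
position: [0.4679, 0.2485, 0.1828]
ee_rot: [-3.141, 0.0, 2.048]
contact_force: [0.2, 0.3, -0.1]
gripper_width: 0.503
gripper_force: 0.0
clock: 2.6
position: [0.468, 0.2486, 0.1588]
ee_rot: [-3.141, 0.0, 1.629]
contact_force: [-1.0, 0.0, 0.7]
gripper_width: 0.501
gripper_force: 0.0
clock: 3.02
position: [0.4679, 0.2486, 0.1348]
ee_rot: [-3.141, 0.001, 1.21]
contact_force: [1.1, 0.0, 0.2]
gripper_width: 0.501
gripper_force: 0.0
```

```bash
python3 -m handwheel '[[0.5,[0,0,0.04],0],[0.5,[0,0,0.04],0],[0.5,[0,0,0.04],0],[0.5,[0,0,0.04],0],[0.5,[0,0,0.04],0]]'
python3 -m handwheel '[[0.5,[0,0,0.04],0],[0.5,[0,0,0.04],0],[0.5,[0,0,0.04],0],[0.5,[0,0,0.03],0],[0.5,[0,0,0.02],0]]'
python3 - <<'E'
from h import *
p,d=grab('top','t1');q,e=grab('scene','s1')
a=cv2.resize(p[165:225,275:390],None,fx=5,fy=5,interpolation=cv2.INTER_CUBIC)
b=cv2.resize(q[140:240,260:400],None,fx=4.1,fy=3,interpolation=cv2.INTER_CUBIC)
b=cv2.resize(b,(575,300))
cv2.imwrite('pics/c3.png',np.vstack([a,b])[:,:,::-1])
E
```

```text
clock: 3.43
position: [0.4679, 0.2485, 0.0738]
ee_rot: [-3.141, 0.001, 1.215]
contact_force: [0.6, 0.8, -0.2]
gripper_width: 0.499
gripper_force: 0.0
clock: 3.85
position: [0.4678, 0.2484, 0.0229]
ee_rot: [-3.141, 0.001, 1.214]
contact_force: [-0.7, -0.4, 0.4]
gripper_width: 0.506
gripper_force: 0.0
```

View pics/c3.png

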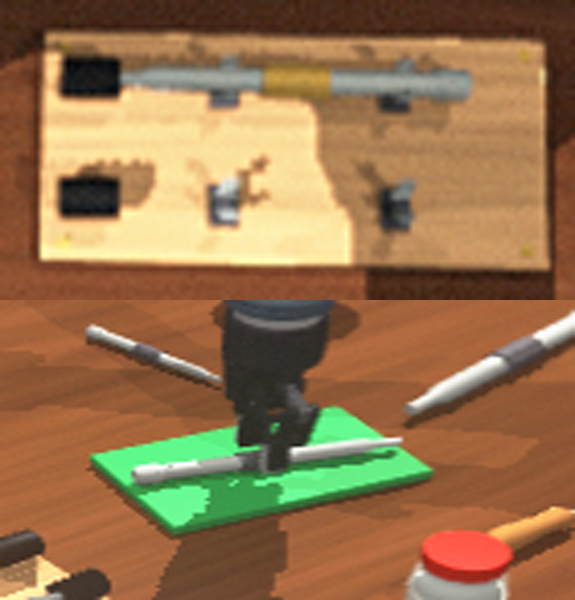

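Both fingers straddle the dark grip (lower crop, 270,455). The upper crop gives a second rack reading: corners, guard mouth (120,197), clips (225,203) and (398,207), and the brass punch axis from (120,77) to (470,86).

```bash
python3 -m handwheel '[[0.5,[0,0,0.01],0],[0.5,[0,0,0.01],0],[0.5,[0,0,0.01],0],[0.5,[0,0,0.005],0],[0.5,[0,0,0],0]]'
python3 - <<'E'
from h import *
np.set_printoptions(precision=4,suppress=True)
c=lambda x,y:(275+x/5-.4,165+y/5-.4)
C=np.array([atz('top',*c(*q),.016) for q in((44,33),(545,42),(549,268),(40,260))])
ctr=C.mean(0);ex=(C[0]+C[3]-C[1]-C[2]);ex/=np.linalg.norm(ex);ey=np.array([-ex[1],ex[0],0])
print('rack',ctr,np.arctan2(ex[1],ex[0]),[np.linalg.norm(C[i]-C[i-1]) for i in range(4)])
B=[atz('top',*c(*q),.045) for q in((120,77),(470,86))];v=B[0]-B[1];print('brass',B,np.arctan2(v[1],v[0]),np.linalg.norm(v))
for n,q,z in(('mouth',(120,197),.05),('cf',(225,203),.052),('cr',(398,207),.052),('bg',(296,82),.05)):
  P=atz('top',*c(*q),z);print(n,P,(P-ctr)@ex,(P-ctr)@ey)
E
```

```text
clock: 4.37
position: [0.4681, 0.2487, 0.0137]
ee_rot: [-3.142, 0.0, 1.215]
contact_force: [0.4, -0.1, 0.2]
gripper_width: 0.497
gripper_force: 0.0
rack [ 0.5276 -0.1329  0.016 ] 1.576463026156107 [np.float64(0.13912517131425403), np.float64(0.3063811671381904), np.float64(0.13884134794522754), np.float64(0.3064489034493612)]
brass [array([ 0.5642, -0.0245,  0.045 ]), array([ 0.5636, -0.2326,  0.045 ])] 1.5678648519040244 0.20806176195970522
mouth [ 0.4917 -0.0252  0.05  ] 0.10791006911406521 0.035369155017375774
cf [ 0.4892 -0.0865  0.052 ] 0.04661274487720315 0.03816582968237349
cr [ 0.4891 -0.1878  0.052 ] -0.054740913715252346 0.03883872317271473
bg [ 0.5626 -0.1282  0.05  ] 0.00444878041389615 -0.03494718063969025
```

```bash
python3 -m handwheel '[[0,[0,0,0],0],[0,[0,0,0],0],[0,[0,0,0],0],[0,[0,0,0],0],[0,[0,0,0],0]]' 80
python3 -m handwheel '[[0,[0,0,-0.02],0],[0,[0,0,-0.04],0],[0,[0,0,-0.06],0],[0,[0,0,-0.08],0],[0,[0,0,-0.08],0]]'
python3 -m handwheel '[[0,[0,0,-0.08],0],[0,[0,0,-0.08],0],[0,[0,0,-0.04],0],[0,[0,0,0],0],[0,[0,0,0],0]]'
python3 - <<'E'
from h import *
p,d=grab('top','t2');q,e=grab('scene','s2')
a=cv2.resize(p[165:245,130:270],None,fx=4,fy=4,interpolation=cv2.INTER_CUBIC)
b=cv2.resize(q[90:190,250:390],None,fx=4,fy=4,interpolation=cv2.INTER_CUBIC)[:280]
cv2.imwrite('pics/c4.png',np.vstack([a,b])[:,:,::-1])
E
```

```text
clock: 4.78
position: [0.4683, 0.2488, 0.0143]
ee_rot: [3.142, -0.0, 1.214]
contact_force: [-1.0, -0.1, 5.0]
gripper_width: 0.209
gripper_force: 78.7
clock: 5.2
position: [0.4677, 0.2483, 0.099]
ee_rot: [-3.141, 0.001, 1.214]
contact_force: [-0.4, 0.0, -2.6]
gripper_width: 0.207
gripper_force: 78.7
clock: 5.62
position: [0.468, 0.2489, 0.1579]
ee_rot: [3.141, -0.001, 1.215]
contact_force: [-0.8, 0.4, -3.4]
gripper_width: 0.205
gripper_force: 78.8
```

View pics/c4.png

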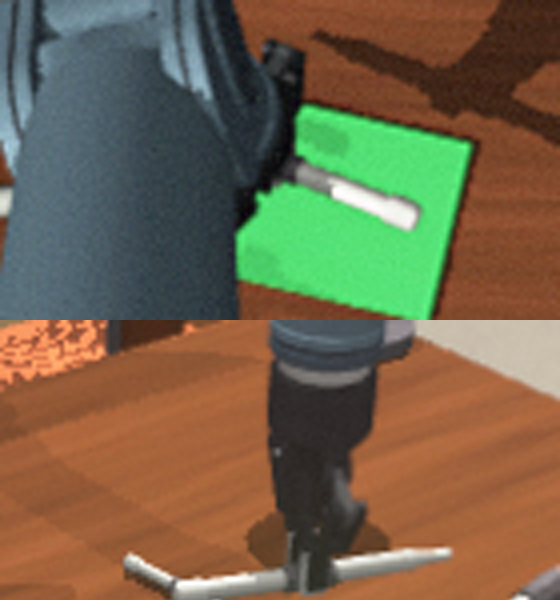

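The punch is held and level. Its head end is at top pixel (235,219) and its tip at scene pixel (363,148). I'll use these to check where it sits in the grip.

```bash
python3 - <<'E'
from h import *
np.set_printoptions(precision=4,suppress=True)
s=manip.state();T=s['position'];y=s['ee_rot'][2];u=np.array([np.cos(y),np.sin(y),0]);n=np.array([-u[1],u[0],0])
for nm,c,q in(('tip','scene',(250+452/4-.4,90+232/4-.4)),('head','top',(130+420/4-.4,165+213/4-.4)),('gripRear','top',(130+332/4-.4,165+187/4-.4))):
  o,d=ray(c,*q)
  if c=='scene': P=o+d*((T-o)@n)/(d@n)
  else: P=o+d*(T[2]+.007-o[2])/d[2]
  print(nm,P,'along',(P-T)@u,'lat',(P-T)@n,'dz',P[2]-T[2])
# top-view head depth
d=np.load('pics/t2.npz')['d'];P=dep('top',d,130+395/4,165+210/4);print(P,P[2]-T[2])
E
```

```text
tip [0.5096 0.3625 0.1671] along 0.12182422411601045 lat -9.71445146547012e-17 dz 0.010576894976912832
head [0.4353 0.1491 0.1635] along -0.10406488964858535 lat -0.004758359835352846 dz 0.006999999999999895
gripRear [0.4512 0.2075 0.1635] along -0.04381842483343116 lat 0.0007371411634234694 dz 0.006999999999999895
[0.4349 0.1633 0.1735] 0.016980291544923753
```

```bash
python3 -m handwheel '[[0,[0,0,0],-0.68],[0,[0,0,0],-0.68],[0,[0,0,0],-0.68],[0,[0,0,0],-0.68],[0,[0,0,0],-0.68]]'
python3 -m handwheel '[[0,[-0.088,0.005,0],0],[0,[-0.088,0.005,0],0],[0,[-0.088,0.005,0],0],[0,[-0.088,0.005,0],0],[0,[-0.088,0.005,0],0]]'
python3 -m handwheel '[[0,[-0.088,0.005,0],0],[0,[-0.088,0.005,0],0],[0,[-0.088,0.005,0],0],[0,[-0.088,0.005,0],0],[0,[-0.088,0.005,0],0]]'
python3 -m handwheel '[[0,[-0.088,0.005,0],0],[0,[-0.088,0.005,0],0],[0,[-0.088,0.005,0],0],[0,[-0.088,0.005,0],0],[0,[-0.088,0.005,0],0]]'
python3 -m handwheel '[[0,[0,0,0.07],0],[0,[0,0,0.07],0],[0,[0,0,0.07],0],[0,[0,0,0.04],0],[0,[0,0,0],0]]'
python3 - <<'E'
from h import *
p,d=grab('top','t3');q,e=grab('scene','s3')
a=cv2.resize(p[165:225,265:395],None,fx=5,fy=5,interpolation=cv2.INTER_CUBIC)
b=cv2.resize(q[205:295,165:295],None,fx=5,fy=5,interpolation=cv2.INTER_CUBIC)[:300]
cv2.imwrite('pics/c5.png',np.vstack([a,b])[:,:,::-1])
E
```

```text
clock: 6.13
position: [0.4672, 0.248, 0.1561]
ee_rot: [-3.139, 0.002, 1.574]
contact_force: [-0.5, -0.6, -2.5]
gripper_width: 0.202
gripper_force: 78.8
clock: 6.55
position: [0.4745, 0.1151, 0.1563]
ee_rot: [-3.139, 0.001, 1.57]
contact_force: [0.5, -0.7, -2.7]
gripper_width: 0.205
gripper_force: 78.8
clock: 6.97
position: [0.4819, -0.0167, 0.1564]
ee_rot: [-3.139, 0.001, 1.57]
contact_force: [0.0, -0.3, -2.7]
gripper_width: 0.204
gripper_force: 78.8
clock: 7.38
position: [0.4894, -0.1484, 0.1563]
ee_rot: [-3.139, -0.0, 1.57]
contact_force: [-0.2, 0.4, -3.4]
gripper_width: 0.207
gripper_force: 78.8
clock: 7.8
position: [0.4878, -0.1466, 0.0795]
ee_rot: [-3.135, -0.001, 1.57]
contact_force: [-0.5, 0.6, -2.9]
gripper_width: 0.209
gripper_force: 78.8
```

View pics/c5.png

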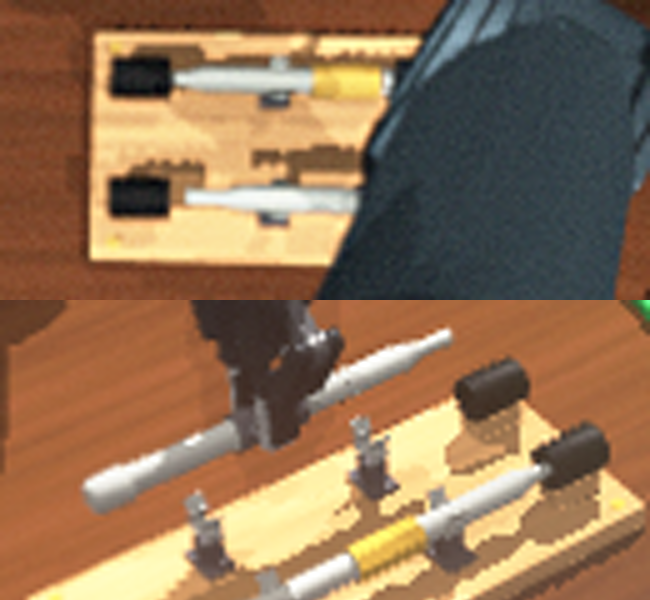

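The punch is held above the empty row, with its tip at top crop (187,198) and a neck point at (350,201). In the scene crop the tip is at (448,338) and the head end centre at (100,494). The stowed punch and the guard look undisturbed.

```bash
python3 - <<'E'
from h import *
np.set_printoptions(precision=4,suppress=True)
s=manip.state();T=s['position'];print(T,s['ee_rot'])
c=lambda x,y:(265+x/5-.4,165+y/5-.4); k=lambda x,y:(165+x/5-.4,205+(y-300)/5-.4)
for nm,q,z in(('tip',(187,198),T[2]+.008),('neck',(350,201),T[2]+.008),('neck2',(280,199.5),T[2]+.008),('mouth2',(171,197),.050),('corner',(93,33),.016),('corner2',(90,260),.016),('brassneck',(240,81),.045),('brasstip',(180,78),.042)):
  P=atz('top',*c(*q),z);print(nm,P,P-T)
for nm,q in(('tip',(448,338)),('head',(95,495))):
  o,d=ray('scene',*k(*q));P=o+d*(T[0]+.0015-o[0])/d[0];print(nm,P,P-T)
for nm,q in(('mouth',(465,394)),('brasstipmouth',(545,462))):
  o,d=ray('scene',*k(*q));P=o+d*(.042-o[2])/d[2];print(nm,P)
E
```

```text
[ 0.4901 -0.1474  0.0824] [-3.14    0.      1.5702]
tip [ 0.4856 -0.0323  0.0904] [-0.0045  0.1151  0.008 ]
neck [ 0.486  -0.1245  0.0904] [-0.0041  0.0229  0.008 ]
neck2 [ 0.4859 -0.0849  0.0904] [-0.0042  0.0625  0.008 ]
mouth2 [ 0.4917 -0.0258  0.05  ] [ 0.0016  0.1216 -0.0324]
corner [0.5963 0.021  0.016 ] [ 0.1062  0.1684 -0.0664]
corner2 [0.4572 0.0202 0.016 ] [-0.0329  0.1676 -0.0664]
brassneck [ 0.5627 -0.0661  0.045 ] [ 0.0726  0.0813 -0.0374]
brasstip [ 0.5643 -0.0306  0.042 ] [ 0.0742  0.1167 -0.0404]
tip [ 0.4916 -0.0305  0.0909] [0.0015 0.1169 0.0086]
head [ 0.4916 -0.2462  0.0927] [ 0.0015 -0.0988  0.0103]
mouth [ 0.4871 -0.017   0.042 ]
brasstipmouth [ 0.5605 -0.0164  0.042 ]
```

```bash
python3 -m handwheel '[[0,[0,0.004,0.02],0],[0,[0,0.004,0.02],0],[0,[0,0.004,0.02],0],[0,[0,0,0.01],0],[0,[0,0,0.01],0]]'
python3 -m handwheel '[[0,[0,0,0],0],[0,[0,0,0],0],[0,[0,0,0],0],[0,[0,0,0],0],[0,[0,0,0],0]]'
python3 - <<'E'
from h import *
print(manip.state()['position'],manip.state()['contact_force'])
p,d=grab('top','t4');q,e=grab('scene','s4')
a=cv2.resize(p[170:215,280:360],None,fx=8,fy=8,interpolation=cv2.INTER_CUBIC)[:300]
b=cv2.resize(q[215:275,175:303],None,fx=5,fy=5,interpolation=cv2.INTER_CUBIC)[:300]
cv2.imwrite('pics/c6.png',np.vstack([a,b])[:,:,::-1])
E
```

```text
clock: 8.32
position: [0.4942, -0.1472, 0.0585]
ee_rot: [-3.142, -0.0, 1.571]
contact_force: [-0.7, -0.2, -2.4]
gripper_width: 0.205
gripper_force: 78.8
clock: 8.73
position: [0.4943, -0.1474, 0.059]
ee_rot: [3.141, 0.0, 1.57]
contact_force: [-0.5, 0.6, -3.5]
gripper_width: 0.211
gripper_force: 78.8
[ 0.49432668 -0.1473699   0.05900985] [-0.47205723  0.64971699 -3.48854517]
```

View pics/c6.png

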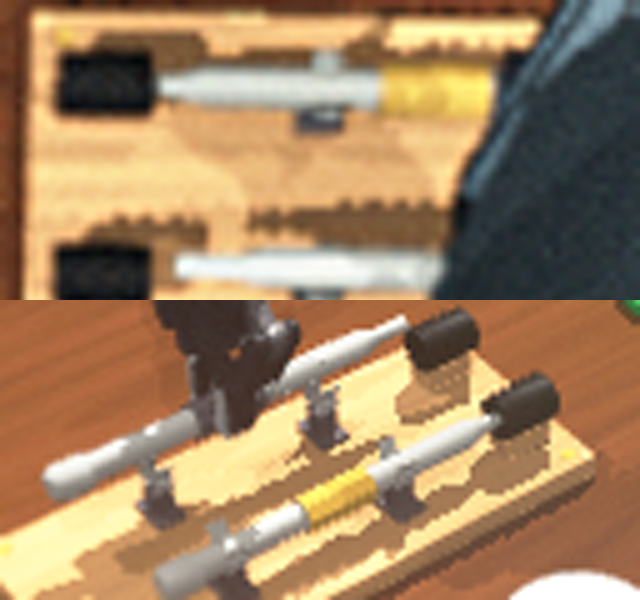

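The punch now sits just above the clips. In the top crop its axis runs (177,266) to (350,269), the brass axis runs (160,87) to (350,89), and the guard mouth edge is at u=150.

```bash
python3 - <<'E'
from h import *
np.set_printoptions(precision=4,suppress=True)
T=manip.state()['position']
c=lambda x,y:(280+x/8-.44,170+y/8-.44); k=lambda x,y:(175+x/5-.4,215+(y-300)/5-.4)
r={}
for nm,q,z in(('tip',(177,266),.067),('neck',(350,269),.067),('btip',(160,87),.042),('bneck',(350,89),.042),('mouth',(150,270),.053),('bmouth',(155,84),.053)):
  r[nm]=atz('top',*c(*q),z);print(nm,r[nm])
# column-wise edge check of axis centres (brightness centroid across row)
p=np.load('pics/t4.npz')['p'].astype(float)
for u in(303,306,309,322,326): 
  col=p[:,u].min(1); sat=p[:,u].max(1)-p[:,u].min(1)
  for lab,lo,hi,z in(('b',176,187,.042),('p',198,209,.067)):
    w=np.clip(60-sat[lo:hi],0,None); v=(w*np.arange(lo,hi)).sum()/max(w.sum(),1e-6); print(u,lab,round(v,2),atz('top',u,v,z)[:2],end=' ')
  print()
for nm,q in(('tip',(405,322)),('head',(57,482)),):
  o,d=ray('scene',*k(*q))
  for x in(.4916,.4943): P=o+d*(x-o[0])/d[0];print(nm,P,P-T)
E
```

```text
tip [ 0.4929 -0.033   0.067 ]
neck [ 0.4932 -0.0954  0.067 ]
btip [ 0.5636 -0.0276  0.042 ]
bneck [ 0.5644 -0.0982  0.042 ]
mouth [ 0.4933 -0.0241  0.053 ]
bmouth [ 0.5624 -0.025   0.053 ]
303 b 180.17 [ 0.5646 -0.0378] 303 p 202.78 [ 0.4931 -0.0368] 
306 b 180.01 [ 0.5653 -0.0467] 306 p 202.88 [ 0.493  -0.0454] 
309 b 180.06 [ 0.5653 -0.0556] 309 p 203.01 [ 0.4928 -0.0541] 
322 b 180.84 [ 0.5639 -0.0943] 322 p 203.61 [ 0.4919 -0.0917] 
326 b 180.53 [ 0.5651 -0.1062] 326 p 203.0 [ 0.4939 -0.1032] 
tip [ 0.4916 -0.0265  0.0653] [-0.0027  0.1209  0.0063]
tip [ 0.4943 -0.0283  0.0679] [0.    0.119 0.009]
head [ 0.4916 -0.2431  0.0659] [-0.0027 -0.0957  0.0069]
head [ 0.4943 -0.2442  0.0685] [ 0.     -0.0968  0.0095]
```

```bash
python3 -m handwheel '[[0,[0,0,0.007],0],[0,[0,0,0.007],0],[0,[0,0,0.007],0],[0,[0,0,0.007],0],[0,[0,0,0.007],0]]'
python3 -m handwheel '[[0,[0,0,0.003],0],[0,[0,0,0.003],0],[0,[0,0,0.003],0],[0,[0,0,0.003],0],[0,[0,0,0],0]]'
python3 -m handwheel '[[0,[0,0,0.003],0],[0,[0,0,0.003],0],[0,[0,0,0.003],0],[0,[0,0,0],0],[0,[0,0,0],0]]'
```

```text
clock: 9.25
position: [0.4941, -0.1473, 0.048]
ee_rot: [-3.141, -0.0, 1.57]
contact_force: [-0.3, -0.3, -2.7]
gripper_width: 0.207
gripper_force: 78.8
clock: 9.67
position: [0.494, -0.1474, 0.0448]
ee_rot: [-3.141, -0.0, 1.57]
contact_force: [-2.5, 0.1, 1.8]
gripper_width: 0.209
gripper_force: 79.3
clock: 10.08
position: [0.4944, -0.1476, 0.0425]
ee_rot: [3.141, 0.0, 1.57]
contact_force: [-2.0, 0.7, 5.8]
gripper_width: 0.206
gripper_force: 79.9
```

```bash
python3 -m handwheel '[[0,[0,-0.002,0.003],0],[0,[0,0,0.003],0],[0,[0,0,0.003],0],[0,[0,0,0],0],[0,[0,0,0],0]]'
python3 -m handwheel '[[0,[0,0,0.003],0],[0,[0,0,0.003],0],[0,[0,0,0.003],0],[0,[0,0,0],0],[0,[0,0,0],0]]'
```

```text
clock: 10.5
position: [0.494, -0.1477, 0.0397]
ee_rot: [3.141, 0.0, 1.57]
contact_force: [-1.3, -1.2, 5.3]
gripper_width: 0.208
gripper_force: 79.7
clock: 10.92
position: [0.4936, -0.1473, 0.0362]
ee_rot: [-3.141, 0.0, 1.571]
contact_force: [1.2, -1.5, -5.1]
gripper_width: 0.206
gripper_force: 78.5
```

```bash
python3 -m handwheel '[[0,[0,0,0.003],0],[0,[0,0,0.002],0],[0,[0,0,0],0],[0,[0,0,0],0],[0,[0,0,0],0]]'
python3 -m handwheel '[[0,[0,0,0.003],0],[0,[0,0,0.002],0],[0,[0,0,0],0],[0,[0,0,0],0],[0,[0,0,0],0]]'
```

```text
clock: 11.33
position: [0.4935, -0.1472, 0.0349]
ee_rot: [-3.141, -0.0, 1.571]
contact_force: [1.4, -0.2, -7.9]
gripper_width: 0.206
gripper_force: 78.3
clock: 11.75
position: [0.4937, -0.1472, 0.0343]
ee_rot: [3.141, -0.001, 1.57]
contact_force: [-2.2, -0.2, 4.6]
gripper_width: 0.204
gripper_force: 79.9
```

```bash
python3 -m handwheel '[[0,[0,0,-0.001],0],[0,[0,0,-0.001],0],[0,[0,0,0],0],[0,[0,0,0],0],[0,[0,0,0],0]]'
python3 -m handwheel '[[0,[0.003,0,0],0],[0,[0.003,0,0],0],[0,[0.003,0,0],0],[0,[0.003,0,0],0],[0,[0.003,0,0],0]]'
python3 -m handwheel '[[0,[0.003,0,0],0],[0,[0.003,0,0],0],[0,[0.003,0,0],0],[0,[0.003,0,0],0],[0,[0.003,0,0],0]]'
```

```text
clock: 12.17
position: [0.4937, -0.1472, 0.0343]
ee_rot: [3.141, -0.0, 1.571]
contact_force: [0.3, 0.6, 2.3]
gripper_width: 0.209
gripper_force: 79.5
clock: 12.58
position: [0.4937, -0.1451, 0.0344]
ee_rot: [3.141, 0.003, 1.569]
contact_force: [-1.2, -6.3, -0.5]
gripper_width: 0.212
gripper_force: 79.2
clock: 13.0
position: [0.4937, -0.1406, 0.0344]
ee_rot: [3.141, 0.003, 1.569]
contact_force: [0.4, -5.5, 0.7]
gripper_width: 0.208
gripper_force: 79.2
```

```bash
python3 -m handwheel '[[0,[0.003,0,0],0],[0,[0.002,0,0],0],[0,[0.002,0,0],0],[0,[0.002,0,0],0],[0,[0.002,0,0],0]]'
python3 -m handwheel '[[0,[0.002,0,0],0],[0,[0.002,0,0],0],[0,[0.001,0,0],0],[0,[0.001,0,0],0],[0,[0.001,0,0],0]]'
```

```text
clock: 13.42
position: [0.4937, -0.1373, 0.0344]
ee_rot: [3.141, 0.003, 1.569]
contact_force: [0.2, -6.6, -0.2]
gripper_width: 0.206
gripper_force: 79.2
clock: 13.83
position: [0.4936, -0.1351, 0.0344]
ee_rot: [3.141, 0.003, 1.569]
contact_force: [-0.3, -5.8, -0.1]
gripper_width: 0.208
gripper_force: 79.3
```

```bash
python3 -m handwheel '[[0,[0.002,0,0],0],[0,[0.002,0,0],0],[0,[0.001,0,0],0],[0,[0.001,0,0],0],[0,[0.001,0,0],0]]'
```

```text
clock: 14.25
position: [0.4936, -0.133, 0.0344]
ee_rot: [3.141, 0.003, 1.569]
contact_force: [0.6, -6.7, -0.2]
gripper_width: 0.208
gripper_force: 79.3
```

```bash
python3 -m handwheel '[[0,[0.002,0,0],0],[0,[0.002,0,0],0],[0,[0.001,0,0],0],[0,[0.001,0,0],0],[0,[0.001,0,0],0]]'
```

```text
clock: 14.67
position: [0.4936, -0.1309, 0.0344]
ee_rot: [3.141, 0.003, 1.569]
contact_force: [-0.0, -4.8, -0.1]
gripper_width: 0.205
gripper_force: 79.3
```

```bash
python3 -m handwheel '[[0,[0.002,0,0],0],[0,[0.002,0,0],0],[0,[0.001,0,0],0],[0,[0.001,0,0],0],[0,[0.001,0,0],0]]'
```

```text
clock: 15.08
position: [0.4936, -0.1288, 0.0344]
ee_rot: [3.141, 0.003, 1.569]
contact_force: [-0.8, -5.7, 0.1]
gripper_width: 0.204
gripper_force: 79.3
```

```bash
python3 -m handwheel '[[0,[0.002,0,0],0],[0,[0.002,0,0],0],[0,[0.001,0,0],0],[0,[0.001,0,0],0],[0,[0.001,0,0],0]]'
```

```text
clock: 15.5
position: [0.4936, -0.1267, 0.0343]
ee_rot: [3.141, 0.003, 1.569]
contact_force: [-0.2, -5.1, 0.8]
gripper_width: 0.206
gripper_force: 79.3
```

```bash
python3 -m handwheel '[[0,[0.002,0,0],0],[0,[0.002,0,0],0],[0,[0.001,0,0],0],[0,[0.001,0,0],0],[0,[0.001,0,0],0]]'
```

```text
clock: 15.92
position: [0.4936, -0.1246, 0.0344]
ee_rot: [3.141, 0.003, 1.569]
contact_force: [0.1, -6.4, 1.4]
gripper_width: 0.207
gripper_force: 79.3
```

```bash
python3 -m handwheel '[[0,[0.002,0,0],0],[0,[0.002,0,0],0],[0,[0.001,0,0],0],[0,[0.001,0,0],0],[0,[0.001,0,0],0]]'
```

```text
clock: 16.33
position: [0.4936, -0.1225, 0.0344]
ee_rot: [3.141, 0.003, 1.569]
contact_force: [-0.4, -6.1, -1.7]
gripper_width: 0.206
gripper_force: 79.3
```

```bash
python3 -m handwheel '[[0,[0.002,0,0],0],[0,[0.002,0,0],0],[0,[0.001,0,0],0],[0,[0.001,0,0],0],[0,[0.001,0,0],0]]'
```

```text
clock: 16.75
position: [0.4936, -0.1204, 0.0344]
ee_rot: [3.141, 0.003, 1.569]
contact_force: [0.0, -5.9, -0.1]
gripper_width: 0.205
gripper_force: 79.3
```

```bash
python3 -m handwheel '[[0,[0.002,0,0],0],[0,[0.002,0,0],0],[0,[0.001,0,0],0],[0,[0.001,0,0],0],[0,[0.001,0,0],0]]'
```

```text
clock: 17.17
position: [0.4937, -0.1196, 0.0344]
ee_rot: [3.14, 0.004, 1.568]
contact_force: [-0.0, -9.9, -1.6]
gripper_width: 0.208
gripper_force: 79.1
```

```bash
python3 -m handwheel '[[0,[0.002,0,0],0],[0,[0.001,0,0],0],[0,[0.001,0,0],0],[0,[0.001,0,0],0],[0,[0.001,0,0],0]]'
```

```text
clock: 17.58
position: [0.4936, -0.1196, 0.0344]
ee_rot: [3.14, 0.007, 1.567]
contact_force: [-0.1, -14.5, -3.6]
gripper_width: 0.209
gripper_force: 78.9
```

Tip contact: the punch stopped with about 14.5 N against 6 N of sliding friction, so roughly 8.5 N is on the tip. I'll unload the arm's push before opening.

```bash
python3 -m handwheel '[[0,[-0.003,0,0],0],[0,[-0.003,0,0],0],[0,[-0.003,0,0],0],[0,[-0.002,0,0],0],[0,[0,0,0],0]]'
```

```text
clock: 18.0
position: [0.4936, -0.1196, 0.0344]
ee_rot: [3.141, 0.002, 1.569]
contact_force: [0.3, -7.1, 0.5]
gripper_width: 0.209
gripper_force: 79.4
```

```bash
python3 -m handwheel '[[0,[-0.002,0,0],0],[0,[-0.002,0,0],0],[0,[-0.001,0,0],0],[0,[0,0,0],0],[0,[0,0,0],0]]' 20
python3 -m handwheel '[[0.3,[0,0,0],0],[0.4,[0,0,0],0],[0.45,[0,0,0],0],[0.45,[0,0,0],0],[0.45,[0,0,0],0]]'
python3 -m handwheel '[[0.45,[0,0,-0.01],0],[0.45,[0,0,-0.02],0],[0.45,[0,0,-0.05],0],[0.45,[0,0,-0.08],0],[0.45,[0,0,-0.1],0]]'
python3 -m handwheel '[[0.45,[0,0,-0.1],0],[0.45,[0,0,-0.1],0],[0.45,[0,0,-0.1],0],[0.45,[0,0,-0.05],0],[0.45,[0,0,0],0]]'
python3 - <<'E'
from h import *
p,d=grab('top','t5');q,e=grab('scene','s5')
a=cv2.resize(p[165:225,270:390],None,fx=5,fy=5,interpolation=cv2.INTER_CUBIC)
b=cv2.resize(q[205:265,170:290],None,fx=5,fy=5,interpolation=cv2.INTER_CUBIC)
cv2.imwrite('pics/c7.png',np.vstack([a,b])[:,:,::-1])
E
```

```text
clock: 18.42
position: [0.4936, -0.1196, 0.0343]
ee_rot: [3.141, 0.001, 1.57]
contact_force: [-1.2, -5.2, 3.2]
gripper_width: 0.21
gripper_force: 79.6
clock: 18.83
position: [0.4936, -0.1185, 0.0341]
ee_rot: [-3.141, -0.001, 1.571]
contact_force: [-0.7, 0.1, 0.8]
gripper_width: 0.452
gripper_force: 0.0
clock: 19.25
position: [0.4923, -0.1189, 0.1124]
ee_rot: [-3.139, -0.0, 1.57]
contact_force: [1.1, 0.5, 1.6]
gripper_width: 0.452
gripper_force: 0.0
clock: 19.67
position: [0.4958, -0.1197, 0.2212]
ee_rot: [3.135, 0.0, 1.57]
contact_force: [0.2, 0.2, 0.0]
gripper_width: 0.448
gripper_force: 0.0
```

View pics/c7.png

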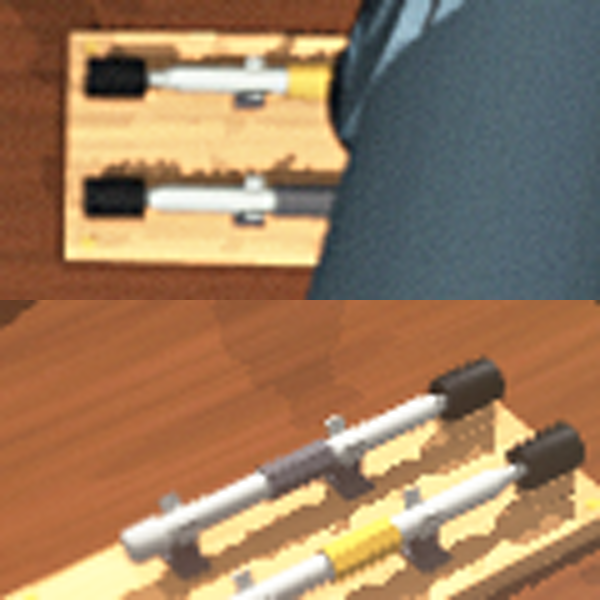

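The punch lies home in both clips with its tip inside the guard. The grip edge (275,200) is clear of the front clip (about 265,200), so the stop was the plug. The neighbouring punch and the guards are unmoved, and the gripper is clear. I'll hand in.

```bash
python3 -m handwheel '[[0.45,[0,0,0],0],[0.45,[0,0,0],0],[0.45,[0,0,0],0],[0.45,[0,0,0],0],[0.45,[0,0,0],0]]'
python3 -c "
from rig import manip
print(manip.job_done())"
```

```text
clock: 20.18
position: [0.4933, -0.1192, 0.2167]
ee_rot: [-3.141, 0.0, 1.57]
contact_force: [0.1, -0.5, -0.1]
gripper_width: 0.454
gripper_force: 0.0
the job is handed in; nothing more can be done
None
```

The punch is snapped home in both clips of the empty row and slid into the guard until its tip met the plug at an estimated 8–9 N; I then released it and handed the job in at about 20 s, without a verdict being returned.

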